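# Make up the service kit and the control kit

### The job

Make up the two lab kits. Into the blue tray: the aluminium alignment plate in the big pocket (lift it straight up off its two dowels and keep it level throughout) and the red-capped jar in the small pocket; into the grey tray: the green-capped jar and the amber, black-capped jar, one in each pocket, in either order. Everything lies or stands flat and upright on its pocket floor, released and still; leave the yellow-capped jar, the tube rack and the tip box where they are.

Things in the scene. Friction and masses are not known exactly. Their poses are not given: they have to be found in the camera images.
- plate: Aluminium alignment plate, 100 (x) x 70 (y) x 8 mm, 0.15 to 0.31 kg, on the stand; two 9.4 mm through holes at x = +-35 mm over the stand's dowels (0.7 mm play a side). Black grip block in its middle: 40 mm along x, 20 mm thick along y, from 8 to 40 mm above the underside. Origin: centre of the underside, z up. At the start its origin is 12 mm above the stand's, axes alike.
- stand: Storage stand, dark steel, fixed: base 120 (x) x 80 (y) x 12 mm; two brass dowels of 8 mm at x = +-35 mm rise 16 mm above the base (tops at 28 mm), standing 8 mm out of the plate. Origin at the centre of its underside, z up.
- blue_tray: Blue kit tray, fixed block 140 (x) x 200 (y) x 16 mm; pockets 12 mm deep, floors 4 mm above the bench, lined light blue. Big pocket 118 (x) x 94 (y) mm centred at (0, -40) mm of the tray, for the plate with its long side along the tray's x, either way round; small pocket 50 x 50 mm centred at (0, +58) mm. Origin at the centre of its underside, z up.
- grey_tray: Grey kit tray, fixed block 140 (x) x 200 (y) x 16 mm; pockets 12 mm deep, floors 4 mm above the bench, lined black. Two pockets, each 50 x 50 mm, centred at (0, -48) and (0, +48) mm of the tray. Origin at the centre of its underside, z up.
- red_jar: White, red-capped jar, a plain upright cylinder 32 mm in diameter and 76 mm tall with the cap as wide as the body (cap from 54 mm up), 55 to 115 g, loose on the bench; origin at the centre of its underside, z up.
- green_jar: White, green-capped jar, a plain upright cylinder 32 mm in diameter and 76 mm tall with the cap as wide as the body (cap from 54 mm up), 55 to 115 g, loose on the bench; origin at the centre of its underside, z up.
- amber_jar: Amber (brown) glass, black-capped jar, a plain upright cylinder 32 mm in diameter and 76 mm tall with the cap as wide as the body (cap from 54 mm up), 55 to 115 g, loose on the bench; origin at the centre of its underside, z up.
- yellow_jar: White, yellow-capped jar, a plain upright cylinder 32 mm in diameter and 76 mm tall with the cap as wide as the body (cap from 54 mm up), 55 to 115 g, loose on the bench; origin at the centre of its underside, z up. Not part of any kit: to be left alone.
- tube_rack: Bystander: white tube rack, 110 (x) x 60 (y) mm, 84 mm tall with its capped tubes, loose. Origin at the centre of its underside.
- tip_box: Bystander: orange pipette-tip box, 120 (x) x 85 (y) mm, 56 mm tall with its white tips, loose. Origin at the centre of its underside.
Not all that is in view belongs to the job. What is shaped like the green_jar but purple is not meant.

How it is judged:
By the outcome, as a careful person would: the job done as asked, in the order asked, and still so for the second after the job is handed in, with the robot touching nothing.
It also fails if it takes over 104 s, if anything falls off the work surface, if the arm or the gripper's body presses on something with over 40 N, if the wrist force passes 120 N, or if a joint passes its speed limit or range.

### The arm

A 6-joint arm with a two-finger parallel gripper is mounted at the origin on the work surface. World frame = base frame: x ahead of the robot, y to its left, z up, the work surface at z = 0. Lengths are in mm, angles in degrees, forces in N, time in s.
With the tool pointing down it reaches from about 300 to 850 mm from the base axis. Payload 4.2 kg.
Tool frame: the origin (TCP) lies midway between the tips of the shut fingers; the grasp point (between the pads) lies pinch_z behind it (pinch_z is the distance from the TCP to the grasp point, in mm); z points along the fingers, y is the line along which they close (so a half turn about z gives the same grasp; the last joint's range is limited). The gripper opens to 91 mm and grips with 3 to 60 N. Pads are 32 mm wide; open, the fingers measure 118 mm over their backs; the gripper's body (76 mm by 178 mm) begins 60 mm behind the grasp point.
Start: joints at [-66.177, 18.312, 89.639, -0, 72.044, -1.146], TCP at [242.733, -521.271, 213.976] pointing down, gripper open.
Joint ranges: [-177.97, 177.97], [-48.28, 115.42], [12.27, 149.76], [-77.06, 257.06], [2.81, 150.46], [-146.56, 146.56]. Speed limits (degrees/s): [147.25, 147.25, 180, 180, 180, 180].

### API

Orientations are given as [roll, pitch, yaw] about the fixed x, y, z axes, in that order (R = Rz(yaw) Ry(pitch) Rx(roll)).
In Python, from workcell import state, grab_frame, job_done, masks_of, landmark_of, pinch_z gives the robot as it stands. The module is installed in compiled form; this text tells all that it offers.
- The arm moves only by the tool move_arm, never from a script. Its argument "plan" is a list of rows, each an object of numbers: "x", "y", "z": the shift along the tool's x, y, z in mm; "rx", "ry", "rz": the turn, a rotation vector about the tool's x, y, z in rad. A call has 1 to 10 rows; each row shifts and turns the commanded pose from where the row before left it, along the tool's axes as they then stand; what a row does not reach is not made up. A row lasts 1/10 s, in which the tool goes at most 50 mm and 8.59 degrees, less where a joint would pass 70% of its speed; a pose out of reach is approached as far as the arm can. A call is refused whole if a number of a shift passes 50 or a number of a turn 0.15, either way. A call with a gripper value outside its range is refused whole. "grip" is the opening, from 0 (shut) to 1 (fully open), set as the call begins (left out, the last holds). The fingers move at their own pace and stop on an object; "squeeze" is the grip in N (left out, the last holds). Time passes only in rows, so rows that do not move let the fingers close. It gives the time, the measured TCP pose, the force, the opening and the grip force at its end, in the units of the state.
- state(): the state, without advancing time (a new reading comes with each control period).
- grab_frame(name): name is "side" or "top" or "wrist"; returns a dict with "img" (420x560x3 uint8, red, green, blue), "z_map" (420x560 float32, mm along the optical axis (not along the pixel's ray), 0 where there is no reading), "fx", "fy", "cx", "cy" (pixels), "rvec" (rotation vector, rad) and "tvec" (3), from world to camera coordinates, as OpenCV has them. Camera axes: x right, y down, z forward; pixel columns grow to the right and rows downward; lengths in mm; the calibration is good to about 2 mm. A picture is of the moment at which its call begins.
- job_done(): hands the job in; it is judged then, once.
Trained networks look in the newest picture that a camera, given by its name, has taken for a name from the list of things; names that differ only in an ending like _2 or _b are one class to them, and where a whole thing is asked for, a point or a joint stands for the part that bears it (a point fixed in the world has none). Each returns a list of dicts, best first, with "p" (0 to 1); they miss things now and then, are a little off and sometimes report something else, mostly with a low value. They report only what shows in the picture. A call takes as long as a camera call. They do not tell look-alikes from the thing itself.
- masks_of(camera, label): "pixels" (420x560 bool, what is visible of it) and "box" ([centre column, centre row, width, height] in pixels, round what is visible of it).
- landmark_of(camera, label): "point" ([column, row] in pixels: a listed point, or the origin of a listed thing).
The state is a dict: "time_s": time; "qpos": joint angles; "qvel": joint speeds; "effort": joint torques, N m; "ee_pos": TCP position; "ee_rot": TCP orientation; "force": force on the tool from outside, world axes, zero at the start; "torque": the same for the moment, N m; "gripper_width": finger opening in mm; "gripper_force": force on a finger pad.
Only numpy, scipy, OpenCV 4.12 (cv2) and the standard library are available. Lean on these libraries where they do the work, as an engineer would, in place of code of your own. Each camera call takes 0.05 s, during which the arm holds its last target. There are 200 camera calls.

## Working session

There is one attempt and no reset: what is moved stays moved. The work goes in short steps, Python scripts to look and compute and a tool call to move; the robot and the scene stay as the last step left them, time stands still between calls to the robot, and variables do not carry over. Pictures are saved under pics/ and viewed, at most 14 in all, crops included, and the job is handed in when it is done.

Besides the shell and the picture viewer there is one more tool, called after ">>>" as a command line: name --argument value ..., lists and objects as JSON in quotes. move_arm: Moves the arm, as the interface text tells. Its arguments: {"type":"object","properties":{"plan":{"type":"array","items":{"type":"object","properties":{"x":{"type":"number"},"y":{"type":"number"},"z":{"type":"number"},"rx":{"type":"number"},"ry":{"type":"number"},"rz":{"type":"number"}}}},"grip":{"type":"number"},"squeeze":{"type":"number"}},"required":["plan"]}

```bash
mkdir -p pics
cat > h.py <<'E'
import numpy as np, cv2
from workcell import *
def T(f):
    R=cv2.Rodrigues(np.array(f["rvec"],float))[0]; return R,np.array(f["tvec"],float).ravel()
def cloud(f):
    R,t=T(f); z=f["z_map"]; v,u=np.mgrid[:420,:560]
    P=np.stack([(u-f["cx"])/f["fx"]*z,(v-f["cy"])/f["fy"]*z,z],-1)
    return (P-t)@R   # world
def plane(f,px,h):
    R,t=T(f); d=R.T@np.array([(px[0]-f["cx"])/f["fx"],(px[1]-f["cy"])/f["fy"],1]); c=-R.T@t
    return c+d*(h-c[2])/d[2]
def save(f,n): cv2.imwrite(f"pics/{n}.png",cv2.cvtColor(f["img"],cv2.COLOR_RGB2BGR))
E
python3 - <<'E'
from h import *
print(state(),pinch_z)
for c in("top","side"):
    f=grab_frame(c); save(f,c+"0"); np.save(c+"0.npy",f,allow_pickle=True); C=cloud(f)
    for n in "plate stand blue_tray grey_tray red_jar green_jar amber_jar yellow_jar tube_rack tip_box".split():
        for m in masks_of(c,n)[:3]:
            if m["p"]<.3: continue
            M=m["pixels"]&(f["z_map"]>0); p=C[M]
            if not len(p): continue
            zt=np.percentile(p[:,2],95); tp=p[p[:,2]>zt-6]
            r=cv2.minAreaRect(tp[:,:2].astype(np.float32))
            print(c,n,round(m["p"],2),np.round(m["box"]),"ztop",round(zt),"rect",np.round(r[0],1),np.round(r[1]),round(r[2],1))
E
```

```text
{'time_s': 0.0, 'qpos': array([-6.61767697e+01,  1.83509435e+01,  8.97069533e+01, -1.07608470e-03,
        7.20434991e+01, -1.14610179e+00]), 'qvel': array([-0.05803215,  0.00707281,  0.00085373,  0.05177403,  0.13889353,
        0.0588392 ]), 'effort': array([-1.15212850e-03, -4.12462771e+01, -2.31971687e+01,  7.26676080e-02,
        4.58222372e-02, -1.23278342e-04]), 'ee_pos': array([ 242.51402369, -520.79326222,  213.12356777]), 'ee_rot': array([-1.79898604e+02, -1.00523497e-03,  2.49696638e+01]), 'force': array([ 0.23513837,  0.69729223, -0.20151068]), 'torque': array([-0.01083596, -0.02707149, -0.02948051]), 'gripper_force': 0.0, 'gripper_width': 91.16616989866124} 18.8
top plate 0.98 [276. 242.  42.  49.] ztop 53 rect [468.7  18.3] [40. 20.] 22.0
top stand 0.78 [275. 241.  44.  54.] ztop 17 rect [468.7  18.1] [120.  76.] 20.5
top stand 0.37 [190. 171.  19.  20.] ztop 80 rect [640.2 217.3] [29. 28.] 34.3
top blue_tray 0.66 [414. 234.  94.  75.] ztop 20 rect [ 475.5 -320. ] [140. 201.] 11.0
top grey_tray 0.7 [148. 240.  95.  69.] ztop 20 rect [479.7 323. ] [200. 140.] 77.1
top re
[... 1313 characters left out ...]
.3] [27. 28.] 29.7
side green_jar 0.67 [277. 147.  12.  29.] ztop 76 rect [ 637.1 -200.4] [31. 30.] 68.3
side green_jar 0.63 [256. 134.  15.  23.] ztop 76 rect [ 706.5 -250.7] [29. 32.] 40.0
side amber_jar 0.88 [246. 221.  11.  31.] ztop 77 rect [650.6  67.6] [28. 33.] 14.3
side amber_jar 0.55 [271. 107.  44.  31.] ztop 55 rect [ 695.5 -350.4] [172. 116.] 88.5
side yellow_jar 0.53 [269. 187.   9.  31.] ztop 76 rect [625.1 -62. ] [28. 31.] 12.7
side tube_rack 0.78 [177. 352.  67.  62.] ztop 84 rect [696.8 397.5] [41. 94.] 81.7
side tip_box 0.71 [271. 109.  48.  35.] ztop 55 rect [ 694.5 -394.2] [ 84. 116.] 88.5
side tip_box 0.5 [294. 350. 103. 119.] ztop 17 rect [481.6 323.6] [202. 140.] 77.3
```

Run:
```python
import cv2
a=cv2.imread("pics/top0.png")[110:290,90:490]
cv2.imwrite("pics/c1.png",cv2.resize(a,None,fx=2,fy=2,interpolation=cv2.INTER_CUBIC))
b=cv2.imread("pics/top0.png")[120:220,170:420]
cv2.imwrite("pics/c2.png",cv2.resize(b,None,fx=3.2,fy=3.2,interpolation=cv2.INTER_CUBIC))
```

```text
(no output)
```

View pics/c1.png

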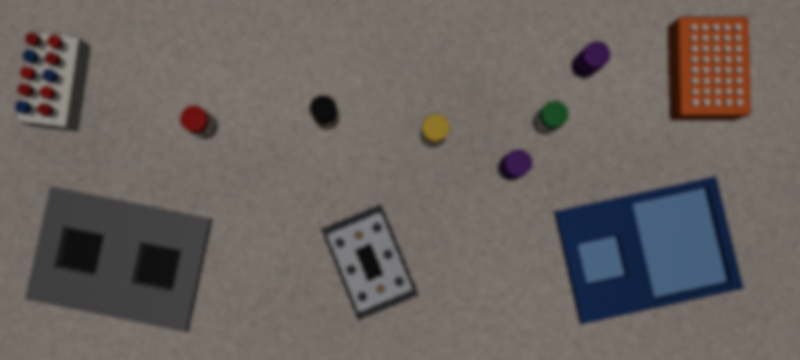

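View pics/c2.png

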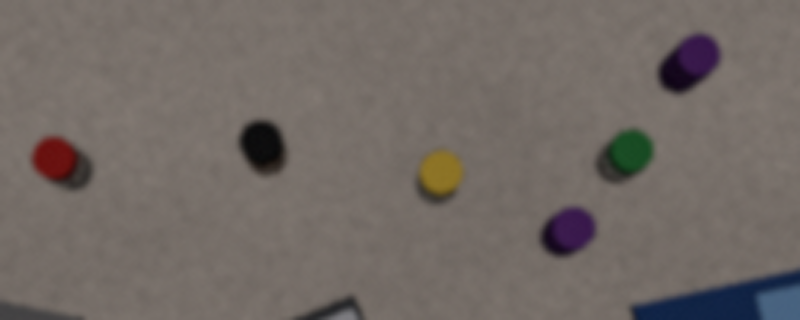

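Visible in the top image: red (188,171), black/amber (251,168), yellow (308,176), green (366,168), and purple decoys at (347,193) and (385,140). Only the cap at (366,168) is green, so that is the green jar; the crop confirms it. The blue tray's small pocket is at its +y end. I'll start with the plate.

Add to h.py:
```python
def go(x,y,z,yaw=None):
    s=state(); p=s["ee_pos"]; r,pi,a=s["ee_rot"]; a0=np.radians(a); dx,dy=x-p[0],y-p[1]
    c,n=np.cos(a0),np.sin(a0)
    print("t",round(s["time_s"],2),"pos",np.round(p,1),"rpy",np.round(s["ee_rot"],2),"| tool x %.1f y %.1f z %.1f"%(dx*c+dy*n,dx*n-dy*c,p[2]-z),
      "" if yaw is None else "rz %.3f (after move)"%np.radians(((a-yaw)+180)%360-180),"F",np.round(s["force"],1),"w",round(s["gripper_width"],1))
```

```text
(no output)
```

>>> move_arm --plan '[{"x": 20, "y": -18}, {"x": 35, "y": -31.7}, {"x": 36, "y": -32.7}, {"x": 36, "y": -32.7}, {"x": 36, "y": -32.7}, {"x": 36, "y": -32.7}, {"x": 36, "y": -32.7}, {"x": 36, "y": -32.7}, {"x": 36, "y": -32.7}, {"x": 36, "y": -32.7}]' --grip 1

```text
schema error: expected keys x, y, z, rx, ry, rz
```

>>> move_arm --plan '[{"x": 36, "y": -32.7}, {"x": 30, "y": -27, "z": 10}, {"x": 21, "y": -19, "z": 10}, {"x": 10, "y": -9, "z": 10}, {"rz": 0.07}, {}, {}]'

```text
schema error: expected keys x, y, z, rx, ry, rz
```

```bash
cat > w.py <<'E'
import sys
from h import *
f=grab_frame("wrist"); C=cloud(f); save(f,sys.argv[1])
for n in sys.argv[2:]:
    for m in masks_of("wrist",n)[:3]:
        p=C[m["pixels"]&(f["z_map"]>0)]
        if m["p"]<.3 or not len(p): continue
        zt=np.percentile(p[:,2],90); tp=p[p[:,2]>zt-6]; r=cv2.minAreaRect(tp[:,:2].astype(np.float32))
        print(n,round(m["p"],2),np.round(m["box"]),"ztop",round(zt),"rect",np.round(r[0],1),np.round(r[1]),round(r[2],1),"med",np.round(np.median(tp[:,:2],0),1))
E
python3 w.py w1 plate stand; python3 -c "
from h import *
go(470,19,24,21)"
```

```text
t 1.25 pos [ 242.7 -521.3  214. ] rpy [180.    -0.    24.97] | tool x 434.1 y -393.9 z 190.0 rz 0.069 (after move) F [ 0.4  0.3 -0.1] w 91.4
```

View pics/w1.png

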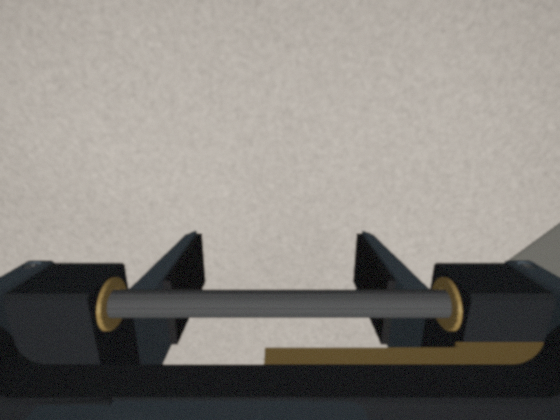

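The move was refused because every row needs all six keys. The wrist view shows bare bench between the fingers at about (280,280).

>>> move_arm --plan '[{"x": 20, "y": -18, "z": 0, "rx": 0, "ry": 0, "rz": 0}, {"x": 35, "y": -31.7, "z": 0, "rx": 0, "ry": 0, "rz": 0}, {"x": 36, "y": -32.7, "z": 0, "rx": 0, "ry": 0, "rz": 0}, {"x": 36, "y": -32.7, "z": 0, "rx": 0, "ry": 0, "rz": 0}, {"x": 36, "y": -32.7, "z": 0, "rx": 0, "ry": 0, "rz": 0}, {"x": 36, "y": -32.7, "z": 0, "rx": 0, "ry": 0, "rz": 0}, {"x": 36, "y": -32.7, "z": 0, "rx": 0, "ry": 0, "rz": 0}, {"x": 36, "y": -32.7, "z": 0, "rx": 0, "ry": 0, "rz": 0}, {"x": 36, "y": -32.7, "z": 0, "rx": 0, "ry": 0, "rz": 0}, {"x": 36, "y": -32.7, "z": 0, "rx": 0, "ry": 0, "rz": 0}]' --grip 1

```text
time_s: 2.25
ee_pos: [422.8, -92.4, 214.3]
ee_rot: [180.0, -0.0, 25.0]
force: [1.1, -0.2, 0.1]
gripper_width: 91.2
gripper_force: 0.0
```

>>> move_arm --plan '[{"x": 36, "y": -32.7, "z": 0, "rx": 0, "ry": 0, "rz": 0}, {"x": 30, "y": -27, "z": 10, "rx": 0, "ry": 0, "rz": 0}, {"x": 21, "y": -19, "z": 10, "rx": 0, "ry": 0, "rz": 0}, {"x": 10, "y": -9, "z": 10, "rx": 0, "ry": 0, "rz": 0}, {"x": 0, "y": 0, "z": 0, "rx": 0, "ry": 0, "rz": 0.07}, {"x": 0, "y": 0, "z": 0, "rx": 0, "ry": 0, "rz": 0}, {"x": 0, "y": 0, "z": 0, "rx": 0, "ry": 0, "rz": 0}]'

```text
time_s: 2.95
ee_pos: [473.0, 25.5, 183.9]
ee_rot: [180.0, 0.0, 21.0]
force: [0.1, -1.0, -0.5]
gripper_width: 91.3
gripper_force: 0.0
```

```bash
python3 w.py w2 plate stand; python3 -c "
from h import *
go(470,19,24,21)"
```

```text
plate 0.93 [285. 195.  68.  88.] ztop 52 rect [471.2  18.1] [39. 19.] 21.6 med [472.3  18.1]
stand 0.79 [284. 193.  73. 108.] ztop 14 rect [470.7  17.8] [120.  80.] 21.2 med [505.   29.5]
t 3.1 pos [473.1  25.5 184.2] rpy [ 1.7998e+02 -2.0000e-02  2.0930e+01] | tool x -5.3 y 5.0 z 160.2 rz -0.001 (after move) F [-1.2  0.4  0.1] w 91.2
```

View pics/w2.png

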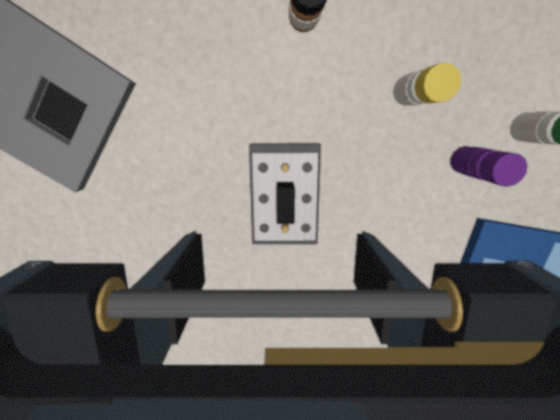

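The plate block is at (285,200), the brass dowels at (285,167) and (285,228), and the tool is well aligned. Descending to grasp.

>>> move_arm --plan '[{"x": -4.8, "y": 5.8, "z": 15, "rx": 0, "ry": 0, "rz": -0.003}, {"x": 0, "y": 0, "z": 35, "rx": 0, "ry": 0, "rz": 0}, {"x": 0, "y": 0, "z": 40, "rx": 0, "ry": 0, "rz": 0}, {"x": 0, "y": 0, "z": 35, "rx": 0, "ry": 0, "rz": 0}, {"x": 0, "y": 0, "z": 20, "rx": 0, "ry": 0, "rz": 0}, {"x": 0, "y": 0, "z": 10, "rx": 0, "ry": 0, "rz": 0}, {"x": 0, "y": 0, "z": 4, "rx": 0, "ry": 0, "rz": 0}, {"x": 0, "y": 0, "z": 0, "rx": 0, "ry": 0, "rz": 0}, {"x": 0, "y": 0, "z": 0, "rx": 0, "ry": 0, "rz": 0}]'

```text
time_s: 4.0
ee_pos: [471.8, 18.9, 26.0]
ee_rot: [179.9, -0.1, 21.1]
force: [-0.1, -0.4, 0.4]
gripper_width: 91.2
gripper_force: 0.0
```

>>> move_arm --plan '[{"x": 0, "y": 0, "z": 0, "rx": 0, "ry": 0, "rz": 0}, {"x": 0, "y": 0, "z": 0, "rx": 0, "ry": 0, "rz": 0}, {"x": 0, "y": 0, "z": 0, "rx": 0, "ry": 0, "rz": 0}, {"x": 0, "y": 0, "z": 0, "rx": 0, "ry": 0, "rz": 0}, {"x": 0, "y": 0, "z": 0, "rx": 0, "ry": 0, "rz": 0}, {"x": 0, "y": 0, "z": 0, "rx": 0, "ry": 0, "rz": 0}, {"x": 0, "y": 0, "z": 0, "rx": 0, "ry": 0, "rz": 0}, {"x": 0, "y": 0, "z": 0, "rx": 0, "ry": 0, "rz": 0}, {"x": 0, "y": 0, "z": 0, "rx": 0, "ry": 0, "rz": 0}, {"x": 0, "y": 0, "z": 0, "rx": 0, "ry": 0, "rz": 0}]' --grip 0 --squeeze 25

```text
time_s: 5.0
ee_pos: [471.0, 18.6, 25.0]
ee_rot: [179.9, -0.0, 21.2]
force: [-0.2, -2.3, -0.6]
gripper_width: 20.0
gripper_force: 25.0
```

>>> move_arm --plan '[{"x": 0, "y": 0, "z": -2, "rx": 0, "ry": 0, "rz": 0}, {"x": 0, "y": 0, "z": -3, "rx": 0, "ry": 0, "rz": 0}, {"x": 0, "y": 0, "z": -4, "rx": 0, "ry": 0, "rz": 0}, {"x": 0, "y": 0, "z": -5, "rx": 0, "ry": 0, "rz": 0}, {"x": 0, "y": 0, "z": -5, "rx": 0, "ry": 0, "rz": 0}, {"x": 0, "y": 0, "z": -6, "rx": 0, "ry": 0, "rz": 0}, {"x": 0, "y": 0, "z": -10, "rx": 0, "ry": 0, "rz": 0}, {"x": 0, "y": 0, "z": -15, "rx": 0, "ry": 0, "rz": 0}, {"x": 0, "y": 0, "z": -15, "rx": 0, "ry": 0, "rz": 0}, {"x": 0, "y": 0, "z": -10, "rx": 0, "ry": 0, "rz": 0}]' --squeeze 40

```text
time_s: 6.0
ee_pos: [471.1, 19.3, 101.6]
ee_rot: [180.0, -0.1, 21.1]
force: [0.3, 0.2, -2.6]
gripper_width: 19.9
gripper_force: 40.0
```

Run:
```python
from h import *
import math
# tray (avg of cams)
for nm,c,a,L in(("blue",(476.9,-319.8),11.05,[(0,-40),(0,58)]),("grey",(480.8,323.6),-12.8,[(0,-48),(0,48)])):
    a=np.radians(a)
    for l in L: print(nm,l,np.round([c[0]+l[0]*np.cos(a)-l[1]*np.sin(a),c[1]+l[0]*np.sin(a)+l[1]*np.cos(a)],1))
go(484.6,-359.1,95,11)
```

```text
blue (0, -40) [ 484.6 -359.1]
blue (0, 58) [ 465.8 -262.9]
grey (0, -48) [470.2 276.8]
grey (0, 48) [491.4 370.4]
t 6.0 pos [471.1  19.3 101.6] rpy [ 1.7998e+02 -1.0000e-01  2.1130e+01] | tool x -123.8 y 357.8 z 6.6 rz 0.177 (after move) F [ 0.3  0.2 -2.6] w 19.9
```

>>> move_arm --plan '[{"x": -3.3, "y": 9.5, "z": 0, "rx": 0, "ry": 0, "rz": 0}, {"x": -6.5, "y": 18.9, "z": 0, "rx": 0, "ry": 0, "rz": 0}, {"x": -9.8, "y": 28.3, "z": 0, "rx": 0, "ry": 0, "rz": 0}, {"x": -11.8, "y": 34, "z": 0, "rx": 0, "ry": 0, "rz": 0}, {"x": -11.8, "y": 34, "z": 0, "rx": 0, "ry": 0, "rz": 0}, {"x": -11.8, "y": 34, "z": 0, "rx": 0, "ry": 0, "rz": 0}, {"x": -11.8, "y": 34, "z": 0, "rx": 0, "ry": 0, "rz": 0}, {"x": -11.8, "y": 34, "z": 0, "rx": 0, "ry": 0, "rz": 0}, {"x": -11.8, "y": 34, "z": 0, "rx": 0, "ry": 0, "rz": 0}, {"x": -11.8, "y": 34, "z": 0, "rx": 0, "ry": 0, "rz": 0}]'

```text
time_s: 7.0
ee_pos: [480.6, -294.5, 99.2]
ee_rot: [-179.9, 0.1, 21.1]
force: [-0.3, -0.1, -2.6]
gripper_width: 19.7
gripper_force: 40.0
```

>>> move_arm --plan '[{"x": -9.8, "y": 28.3, "z": 0, "rx": 0, "ry": 0, "rz": 0}, {"x": -6.5, "y": 18.9, "z": 0, "rx": 0, "ry": 0, "rz": 0}, {"x": -4, "y": 11, "z": 0, "rx": 0, "ry": 0, "rz": 0}, {"x": -1.5, "y": 4.5, "z": 0, "rx": 0, "ry": 0, "rz": 0}, {"x": 0, "y": 0, "z": 0, "rx": 0, "ry": 0, "rz": 0.03}, {"x": 0, "y": 0, "z": 0, "rx": 0, "ry": 0, "rz": 0.06}, {"x": 0, "y": 0, "z": 0, "rx": 0, "ry": 0, "rz": 0.06}, {"x": 0, "y": 0, "z": 0, "rx": 0, "ry": 0, "rz": 0.027}, {"x": 0, "y": 0, "z": 0, "rx": 0, "ry": 0, "rz": 0}, {"x": 0, "y": 0, "z": 0, "rx": 0, "ry": 0, "rz": 0}]'

```text
time_s: 8.0
ee_pos: [484.0, -358.5, 100.0]
ee_rot: [-180.0, 0.0, 11.1]
force: [-0.2, 0.2, -3.1]
gripper_width: 19.5
gripper_force: 40.0
```

```bash
python3 w.py w3 plate blue_tray; python3 -c "
from h import *
go(484.6,-359.1,17,11)"
```

```text
plate 0.91 [279. 250. 122. 151.] ztop 127 rect [ 497.4 -361.8] [35. 44.] 41.3 med [ 492.7 -356.9]
blue_tray 0.71 [233. 209. 249. 153.] ztop 17 rect [ 477.9 -320.9] [140. 201.] 11.1 med [ 503.5 -278.1]
t 8.15 pos [ 483.9 -358.8  100. ] rpy [-179.99    0.     11.02] | tool x 0.6 y 0.4 z 83.0 rz 0.000 (after move) F [-0.5  0.7 -2.5] w 19.8
```

View pics/w3.png

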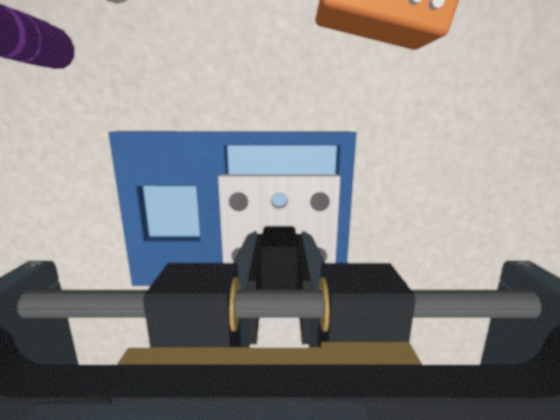

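The plate hangs level over the big pocket (pocket around (282,160), plate edge at row 176, small pocket at (172,210)). Lowering.

>>> move_arm --plan '[{"x": 1.3, "y": 1.6, "z": 5, "rx": 0, "ry": 0, "rz": 0}, {"x": 0, "y": 0, "z": 12, "rx": 0, "ry": 0, "rz": 0}, {"x": 0, "y": 0, "z": 18, "rx": 0, "ry": 0, "rz": 0}, {"x": 0, "y": 0, "z": 18, "rx": 0, "ry": 0, "rz": 0}, {"x": 0, "y": 0, "z": 12, "rx": 0, "ry": 0, "rz": 0}, {"x": 0, "y": 0, "z": 8, "rx": 0, "ry": 0, "rz": 0}, {"x": 0, "y": 0, "z": 5, "rx": 0, "ry": 0, "rz": 0}, {"x": 0, "y": 0, "z": 3, "rx": 0, "ry": 0, "rz": 0}, {"x": 0, "y": 0, "z": 1, "rx": 0, "ry": 0, "rz": 0}, {"x": 0, "y": 0, "z": 0, "rx": 0, "ry": 0, "rz": 0}]'

```text
time_s: 9.15
ee_pos: [485.8, -360.6, 18.4]
ee_rot: [180.0, -0.0, 11.0]
force: [-0.2, -0.0, -2.9]
gripper_width: 19.7
gripper_force: 40.0
```

>>> move_arm --plan '[{"x": 0, "y": 0, "z": 0, "rx": 0, "ry": 0, "rz": 0}, {"x": 0, "y": 0, "z": 0, "rx": 0, "ry": 0, "rz": 0}, {"x": 0, "y": 0, "z": 0, "rx": 0, "ry": 0, "rz": 0}]'

```text
time_s: 9.45
ee_pos: [485.7, -360.5, 18.3]
ee_rot: [180.0, -0.0, 11.0]
force: [1.3, -1.5, -2.1]
gripper_width: 20.1
gripper_force: 40.0
```

>>> move_arm --plan '[{"x": 0, "y": 0, "z": 0.7, "rx": 0, "ry": 0, "rz": 0}, {"x": 0, "y": 0, "z": 0.5, "rx": 0, "ry": 0, "rz": 0}, {"x": 0, "y": 0, "z": 0, "rx": 0, "ry": 0, "rz": 0}, {"x": 0, "y": 0, "z": 0, "rx": 0, "ry": 0, "rz": 0}]'

```text
time_s: 9.85
ee_pos: [485.6, -360.4, 16.9]
ee_rot: [180.0, -0.0, 11.0]
force: [0.5, 0.7, -0.2]
gripper_width: 19.7
gripper_force: 40.0
```

>>> move_arm --plan '[{"x": 0, "y": 0, "z": 0, "rx": 0, "ry": 0, "rz": 0}, {"x": 0, "y": 0, "z": 0, "rx": 0, "ry": 0, "rz": 0}, {"x": 0, "y": 0, "z": 0, "rx": 0, "ry": 0, "rz": 0}, {"x": 0, "y": 0, "z": 0, "rx": 0, "ry": 0, "rz": 0}, {"x": 0, "y": 0, "z": -5, "rx": 0, "ry": 0, "rz": 0}, {"x": 0, "y": 0, "z": -20, "rx": 0, "ry": 0, "rz": 0}, {"x": 0, "y": 0, "z": -35, "rx": 0, "ry": 0, "rz": 0}, {"x": 0, "y": 0, "z": -45, "rx": 0, "ry": 0, "rz": 0}, {"x": 0, "y": 0, "z": -35, "rx": 0, "ry": 0, "rz": 0}, {"x": 0, "y": 0, "z": 0, "rx": 0, "ry": 0, "rz": 0}]' --grip 0.45

```text
time_s: 10.85
ee_pos: [488.3, -362.5, 163.2]
ee_rot: [179.5, -0.5, 11.0]
force: [0.1, 0.1, 0.1]
gripper_width: 40.9
gripper_force: 0.0
```

Run:
```python
from h import *
go(620,217.5,157,11)
f=grab_frame("wrist"); C=cloud(f); m=masks_of("wrist","plate")[0]; p=C[m["pixels"]&(f["z_map"]>0)]
q=p[(p[:,2]<25)]; A=np.c_[q[:,:2],np.ones(len(q))]; print(m["p"],m["box"],"z",np.percentile(p[:,2],[5,50,95]),np.linalg.lstsq(A,q[:,2],rcond=None)[0], cv2.minAreaRect(q[:,:2].astype(np.float32)))
```

```text
t 10.85 pos [ 488.3 -362.5  163.2] rpy [179.47  -0.47  10.99] | tool x 239.8 y -544.2 z 6.2 rz -0.000 (after move) F [0.1 0.1 0.1] w 40.9
0.65 [276.6, 197.1, 70.9, 89.9] z [10.9417267  12.34763914 44.32617656] [2.89597801e-04 2.40914377e-03 1.28977141e+01] ((485.18902587890625, -360.6435241699219), (100.9139404296875, 71.41474914550781), 11.688362121582031)
```

The plate lies flat (top face 12 mm above the bench) and is centred in the pocket. Next, the red jar.

>>> move_arm --plan '[{"x": 11, "y": -22.5, "z": 0, "rx": 0, "ry": 0, "rz": 0}, {"x": 19.7, "y": -40.5, "z": 0, "rx": 0, "ry": 0, "rz": 0}, {"x": 19.7, "y": -40.5, "z": 0, "rx": 0, "ry": 0, "rz": 0}, {"x": 19.7, "y": -40.5, "z": 0, "rx": 0, "ry": 0, "rz": 0}, {"x": 19.7, "y": -40.5, "z": 0, "rx": 0, "ry": 0, "rz": 0}, {"x": 19.7, "y": -40.5, "z": 0, "rx": 0, "ry": 0, "rz": 0}, {"x": 19.7, "y": -40.5, "z": 0, "rx": 0, "ry": 0, "rz": 0}, {"x": 19.7, "y": -40.5, "z": 0, "rx": 0, "ry": 0, "rz": 0}, {"x": 19.7, "y": -40.5, "z": 0, "rx": 0, "ry": 0, "rz": 0}, {"x": 19.7, "y": -40.5, "z": 0, "rx": 0, "ry": 0, "rz": 0}]' --grip 0.8

```text
time_s: 11.95
ee_pos: [595.6, 57.2, 154.8]
ee_rot: [-180.0, 0.2, 11.0]
force: [0.8, -0.8, 0.6]
gripper_width: 72.9
gripper_force: 0.0
```

>>> move_arm --plan '[{"x": 19.7, "y": -40.5, "z": 0, "rx": 0, "ry": 0, "rz": 0}, {"x": 19.7, "y": -40.5, "z": 0, "rx": 0, "ry": 0, "rz": 0}, {"x": 19.7, "y": -40.5, "z": 0, "rx": 0, "ry": 0, "rz": 0}, {"x": 11, "y": -22.5, "z": 0, "rx": 0, "ry": 0, "rz": 0}, {"x": 4, "y": -7, "z": 0, "rx": 0, "ry": 0, "rz": 0}, {"x": 0, "y": 0, "z": 0, "rx": 0, "ry": 0, "rz": 0}, {"x": 0, "y": 0, "z": 0, "rx": 0, "ry": 0, "rz": 0}]'

```text
time_s: 12.65
ee_pos: [639.9, 216.3, 155.8]
ee_rot: [179.9, 0.1, 10.9]
force: [-0.7, -0.6, -0.2]
gripper_width: 73.0
gripper_force: 0.0
```

```bash
python3 w.py w4 red_jar; python3 -c "
from h import *
go(640,218,31,11)"
```

```text
red_jar 0.76 [277. 203.  37.  51.] ztop 77 rect [642.4 218. ] [31. 31.] 12.5 med [643.4 218. ]
t 12.75 pos [640.2 216.  156.6] rpy [1.7996e+02 6.0000e-02 1.0890e+01] | tool x 0.2 y -2.0 z 125.6 rz -0.002 (after move) F [-0.3 -0.8  0.8] w 72.6
```

View pics/w4.png

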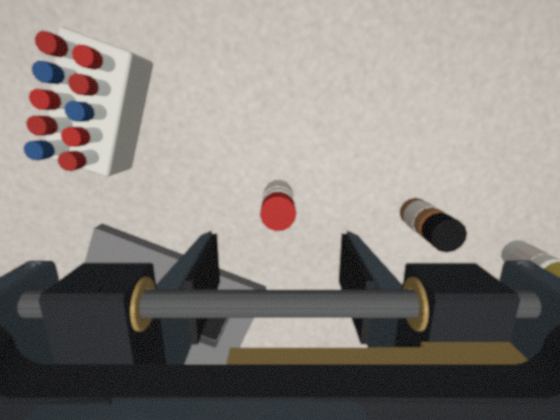

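The red jar is at (277,205), centred between the fingers, with nothing near their path. Grasping it.

>>> move_arm --plan '[{"x": 2.1, "y": -1.6, "z": 10, "rx": 0, "ry": 0, "rz": 0}, {"x": 0, "y": 0, "z": 25, "rx": 0, "ry": 0, "rz": 0}, {"x": 0, "y": 0, "z": 30, "rx": 0, "ry": 0, "rz": 0}, {"x": 0, "y": 0, "z": 30, "rx": 0, "ry": 0, "rz": 0}, {"x": 0, "y": 0, "z": 20, "rx": 0, "ry": 0, "rz": 0}, {"x": 0, "y": 0, "z": 10, "rx": 0, "ry": 0, "rz": 0}, {"x": 0, "y": 0, "z": 0, "rx": 0, "ry": 0, "rz": 0}, {"x": 0, "y": 0, "z": 0, "rx": 0, "ry": 0, "rz": 0}]'

```text
time_s: 13.55
ee_pos: [643.0, 219.7, 32.6]
ee_rot: [-180.0, -0.1, 11.0]
force: [-0.1, 0.4, 0.1]
gripper_width: 73.0
gripper_force: 0.0
```

>>> move_arm --plan '[{"x": 0, "y": 0, "z": 0, "rx": 0, "ry": 0, "rz": 0}, {"x": 0, "y": 0, "z": 0, "rx": 0, "ry": 0, "rz": 0}, {"x": 0, "y": 0, "z": 0, "rx": 0, "ry": 0, "rz": 0}, {"x": 0, "y": 0, "z": 0, "rx": 0, "ry": 0, "rz": 0}, {"x": 0, "y": 0, "z": 0, "rx": 0, "ry": 0, "rz": 0}, {"x": 0, "y": 0, "z": 0, "rx": 0, "ry": 0, "rz": 0}, {"x": 0, "y": 0, "z": 0, "rx": 0, "ry": 0, "rz": 0}, {"x": 0, "y": 0, "z": 0, "rx": 0, "ry": 0, "rz": 0}]' --grip 0 --squeeze 18

```text
time_s: 14.35
ee_pos: [642.4, 219.6, 31.9]
ee_rot: [180.0, -0.0, 11.0]
force: [0.0, -1.8, 2.1]
gripper_width: 31.6
gripper_force: 18.0
```

>>> move_arm --plan '[{"x": 0, "y": 0, "z": -5, "rx": 0, "ry": 0, "rz": 0}, {"x": 0, "y": 0, "z": -15, "rx": 0, "ry": 0, "rz": 0}, {"x": 0, "y": 0, "z": -25, "rx": 0, "ry": 0, "rz": 0}, {"x": 0, "y": 0, "z": -30, "rx": 0, "ry": 0, "rz": 0}, {"x": 0, "y": 0, "z": -25, "rx": 0, "ry": 0, "rz": 0}, {"x": 0, "y": 0, "z": -15, "rx": 0, "ry": 0, "rz": 0}, {"x": 0, "y": 0, "z": -5, "rx": 0, "ry": 0, "rz": 0}]'

```text
time_s: 15.05
ee_pos: [643.5, 220.3, 155.2]
ee_rot: [-180.0, -0.3, 11.0]
force: [-0.6, 0.2, -1.4]
gripper_width: 32.2
gripper_force: 18.0
```

```bash
python3 -c "
from h import *
go(466.8,-263.9,151,11)"
```

```text
t 15.05 pos [643.5 220.3 155.2] rpy [-179.96   -0.3    10.99] | tool x -265.7 y 441.6 z 4.2 rz -0.000 (after move) F [-0.6  0.2 -1.4] w 32.2
```

>>> move_arm --plan '[{"x": -6.2, "y": 10.3, "z": 0, "rx": 0, "ry": 0, "rz": 0}, {"x": -13.4, "y": 22.3, "z": 0, "rx": 0, "ry": 0, "rz": 0}, {"x": -20.6, "y": 34.3, "z": 0, "rx": 0, "ry": 0, "rz": 0}, {"x": -20.6, "y": 34.3, "z": 0, "rx": 0, "ry": 0, "rz": 0}, {"x": -20.6, "y": 34.3, "z": 0, "rx": 0, "ry": 0, "rz": 0}, {"x": -20.6, "y": 34.3, "z": 0, "rx": 0, "ry": 0, "rz": 0}, {"x": -20.6, "y": 34.3, "z": 0, "rx": 0, "ry": 0, "rz": 0}, {"x": -20.6, "y": 34.3, "z": 0, "rx": 0, "ry": 0, "rz": 0}, {"x": -20.6, "y": 34.3, "z": 0, "rx": 0, "ry": 0, "rz": 0}, {"x": -20.6, "y": 34.3, "z": 0, "rx": 0, "ry": 0, "rz": 0}]'

```text
time_s: 16.05
ee_pos: [517.5, -118.4, 150.6]
ee_rot: [-180.0, 0.1, 11.0]
force: [0.3, -0.8, -1.0]
gripper_width: 31.7
gripper_force: 18.0
```

>>> move_arm --plan '[{"x": -20.6, "y": 34.3, "z": 0, "rx": 0, "ry": 0, "rz": 0}, {"x": -20.6, "y": 34.3, "z": 0, "rx": 0, "ry": 0, "rz": 0}, {"x": -17.5, "y": 29.2, "z": 0, "rx": 0, "ry": 0, "rz": 0}, {"x": -12.4, "y": 20.6, "z": 0, "rx": 0, "ry": 0, "rz": 0}, {"x": -6.7, "y": 11.2, "z": 0, "rx": 0, "ry": 0, "rz": 0}, {"x": -2.6, "y": 4.3, "z": 0, "rx": 0, "ry": 0, "rz": 0}, {"x": 0, "y": 0, "z": 0, "rx": 0, "ry": 0, "rz": 0}, {"x": 0, "y": 0, "z": 0, "rx": 0, "ry": 0, "rz": 0}]'

```text
time_s: 16.85
ee_pos: [466.6, -262.6, 151.6]
ee_rot: [-180.0, 0.0, 11.0]
force: [0.1, -0.4, -1.3]
gripper_width: 31.9
gripper_force: 18.0
```

```bash
python3 w.py w5 blue_tray red_jar;python3 -c "
from h import *
go(466.8,-263.9,35.5,11)"
```

```text
blue_tray 0.81 [341. 196. 205. 133.] ztop 17 rect [ 477.9 -321.6] [141. 201.] 10.9 med [ 502.7 -296.3]
red_jar 0.97 [279. 271.  61. 108.] ztop 196 rect [ 467.4 -264.1] [31. 28.] 30.3 med [ 475.6 -261.8]
t 17.0 pos [ 466.8 -262.6  151.8] rpy [-1.7999e+02 -1.0000e-02  1.1070e+01] | tool x -0.2 y 1.3 z 116.3 rz 0.001 (after move) F [-0.  -0.4 -0.7] w 31.5
```

>>> move_arm --plan '[{"x": 0, "y": 1.6, "z": 8, "rx": 0, "ry": 0, "rz": 0}, {"x": 0, "y": 0, "z": 18, "rx": 0, "ry": 0, "rz": 0}, {"x": 0, "y": 0, "z": 25, "rx": 0, "ry": 0, "rz": 0}, {"x": 0, "y": 0, "z": 25, "rx": 0, "ry": 0, "rz": 0}, {"x": 0, "y": 0, "z": 18, "rx": 0, "ry": 0, "rz": 0}, {"x": 0, "y": 0, "z": 11, "rx": 0, "ry": 0, "rz": 0}, {"x": 0, "y": 0, "z": 6, "rx": 0, "ry": 0, "rz": 0}, {"x": 0, "y": 0, "z": 3, "rx": 0, "ry": 0, "rz": 0}, {"x": 0, "y": 0, "z": 1, "rx": 0, "ry": 0, "rz": 0}, {"x": 0, "y": 0, "z": 0, "rx": 0, "ry": 0, "rz": 0}]'

```text
time_s: 18.0
ee_pos: [467.2, -265.4, 37.3]
ee_rot: [179.9, -0.1, 11.0]
force: [-0.4, -0.0, -1.9]
gripper_width: 31.8
gripper_force: 18.0
```

>>> move_arm --plan '[{"x": 0, "y": 0, "z": 0, "rx": 0, "ry": 0, "rz": 0}, {"x": 0, "y": 0, "z": 0, "rx": 0, "ry": 0, "rz": 0}, {"x": 0, "y": 0, "z": 0, "rx": 0, "ry": 0, "rz": 0}]'

```text
time_s: 18.3
ee_pos: [466.9, -265.2, 37.1]
ee_rot: [180.0, -0.0, 11.0]
force: [-0.3, 0.4, -1.6]
gripper_width: 31.8
gripper_force: 18.0
```

>>> move_arm --plan '[{"x": 0, "y": 0, "z": 0.8, "rx": 0, "ry": 0, "rz": 0}, {"x": 0, "y": 0, "z": 0.6, "rx": 0, "ry": 0, "rz": 0}, {"x": 0, "y": 0, "z": 0, "rx": 0, "ry": 0, "rz": 0}, {"x": 0, "y": 0, "z": 0, "rx": 0, "ry": 0, "rz": 0}]'

```text
time_s: 18.7
ee_pos: [466.9, -265.2, 35.8]
ee_rot: [180.0, -0.0, 11.0]
force: [-0.7, 1.1, 5.1]
gripper_width: 32.0
gripper_force: 18.0
```

>>> move_arm --plan '[{"x": 0, "y": 0, "z": 0, "rx": 0, "ry": 0, "rz": 0}, {"x": 0, "y": 0, "z": 0, "rx": 0, "ry": 0, "rz": 0}, {"x": 0, "y": 0, "z": 0, "rx": 0, "ry": 0, "rz": 0}, {"x": 0, "y": 0, "z": 0, "rx": 0, "ry": 0, "rz": 0}, {"x": 0, "y": 0, "z": -5, "rx": 0, "ry": 0, "rz": 0}, {"x": 0, "y": 0, "z": -20, "rx": 0, "ry": 0, "rz": 0}, {"x": 0, "y": 0, "z": -35, "rx": 0, "ry": 0, "rz": 0}, {"x": 0, "y": 0, "z": -40, "rx": 0, "ry": 0, "rz": 0}, {"x": 0, "y": 0, "z": -25, "rx": 0, "ry": 0, "rz": 0}, {"x": 0, "y": 0, "z": 0, "rx": 0, "ry": 0, "rz": 0}]' --grip 0.6

```text
time_s: 19.7
ee_pos: [469.0, -266.4, 164.7]
ee_rot: [179.6, -0.4, 11.0]
force: [0.1, -0.0, 0.1]
gripper_width: 54.9
gripper_force: 0.0
```

```bash
python3 w.py w6 red_jar blue_tray green_jar;python3 -c "
from h import *
go(635.5,-200.5,160,-37)"
```

```text
red_jar 0.66 [276. 209.  36.  52.] ztop 81 rect [ 466.8 -264.9] [30. 31.] 55.3 med [ 467.6 -264.9]
blue_tray 0.87 [334. 196. 199. 125.] ztop 17 rect [ 477.8 -321.2] [141. 201.] 11.0 med [ 492.6 -291.3]
green_jar 0.95 [178.  57.  65.  56.] ztop 77 rect [ 582.1 -158.6] [31. 31.] 75.5 med [ 582.1 -159.2]
green_jar 0.94 [241.  17.  43.  35.] ztop 74 rect [ 624.6 -205.4] [ 5. 23.] 11.5 med [ 623.7 -206.2]
green_jar 0.5 [92.  7. 45. 14.] ztop 35 rect [611.  -68.5] [ 3. 18.] 18.4 med [610.5 -69.7]
t 19.9 pos [ 465.8 -264.5  159.1] rpy [-1.799e+02  1.200e-01  1.099e+01] | tool x 178.8 y -30.5 z -0.9 rz 0.838 (after move) F [-0.4  0.4 -0.6] w 54.7
```

The red jar stands in the small pocket with its top at 80 mm. Of the three hits for the green jar, (178,57) is a purple one and (241,17), at the known green location, is the target. I'll move over it, turn to the -13° tray angle and confirm in a view.

>>> move_arm --plan '[{"x": 25, "y": -4.2, "z": 0, "rx": 0, "ry": 0, "rz": 0}, {"x": 44, "y": -7.5, "z": 0, "rx": 0, "ry": 0, "rz": 0}, {"x": 45, "y": -7.7, "z": 0, "rx": 0, "ry": 0, "rz": 0}, {"x": 40, "y": -6.8, "z": 0, "rx": 0, "ry": 0, "rz": 0}, {"x": 20, "y": -3.4, "z": 0, "rx": 0, "ry": 0, "rz": 0}, {"x": 5.5, "y": -1, "z": 0, "rx": 0, "ry": 0, "rz": 0.14}, {"x": 0, "y": 0, "z": 0, "rx": 0, "ry": 0, "rz": 0.14}, {"x": 0, "y": 0, "z": 0, "rx": 0, "ry": 0, "rz": 0.14}, {"x": 0, "y": 0, "z": 0, "rx": 0, "ry": 0, "rz": 0}, {"x": 0, "y": 0, "z": 0, "rx": 0, "ry": 0, "rz": 0}]'

```text
time_s: 20.9
ee_pos: [636.5, -200.7, 159.0]
ee_rot: [-180.0, 0.1, -12.9]
force: [-0.2, -0.2, 0.2]
gripper_width: 54.6
gripper_force: 0.0
```

```bash
python3 w.py w7 green_jar;python3 -c "
from h import *
go(636.5,-200.2,31.5,-13)"
```

```text
green_jar 0.89 [250. 263.  37.  59.] ztop 77 rect [ 623.6 -172.5] [ 29. 107.] 72.7 med [ 586.1 -160.9]
green_jar 0.84 [282. 204.  35.  48.] ztop 77 rect [ 638.3 -202.5] [30. 31.] 65.0 med [ 639.1 -202.7]
green_jar 0.62 [322. 118.  42.  38.] ztop 77 rect [ 707.3 -253.2] [31. 31.] 63.4 med [ 707.5 -253.3]
t 21.0 pos [ 636.8 -200.8  159.6] rpy [-1.800e+02  7.000e-02 -1.297e+01] | tool x -0.4 y -0.5 z 128.1 rz 0.000 (after move) F [ 0.1 -0.5 -0.4] w 54.9
```

View pics/w7.png

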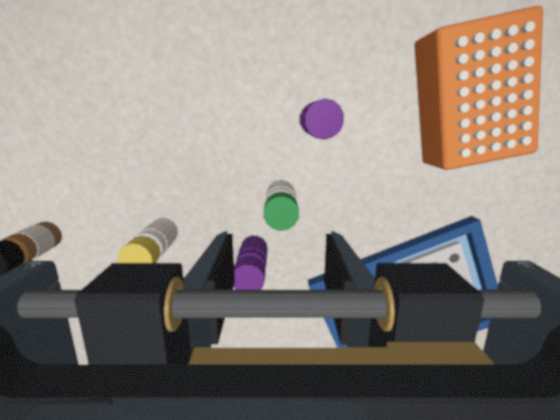

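The green cap is at (282,208), with purple ones at (322,118) and (250,265). The two fingers pass either side of green and clear both purples.

>>> move_arm --plan '[{"x": 1.5, "y": 1.2, "z": 10, "rx": 0, "ry": 0, "rz": 0}, {"x": 0, "y": 0, "z": 25, "rx": 0, "ry": 0, "rz": 0}, {"x": 0, "y": 0, "z": 32, "rx": 0, "ry": 0, "rz": 0}, {"x": 0, "y": 0, "z": 30, "rx": 0, "ry": 0, "rz": 0}, {"x": 0, "y": 0, "z": 20, "rx": 0, "ry": 0, "rz": 0}, {"x": 0, "y": 0, "z": 10, "rx": 0, "ry": 0, "rz": 0}, {"x": 0, "y": 0, "z": 0, "rx": 0, "ry": 0, "rz": 0}, {"x": 0, "y": 0, "z": 0, "rx": 0, "ry": 0, "rz": 0}]'

```text
time_s: 21.8
ee_pos: [638.9, -202.6, 34.1]
ee_rot: [180.0, -0.1, -13.1]
force: [0.4, 0.9, 0.3]
gripper_width: 54.2
gripper_force: 0.0
```

>>> move_arm --plan '[{"x": 0, "y": 0, "z": 0, "rx": 0, "ry": 0, "rz": 0}, {"x": 0, "y": 0, "z": 0, "rx": 0, "ry": 0, "rz": 0}, {"x": 0, "y": 0, "z": 0, "rx": 0, "ry": 0, "rz": 0}, {"x": 0, "y": 0, "z": 0, "rx": 0, "ry": 0, "rz": 0}, {"x": 0, "y": 0, "z": 0, "rx": 0, "ry": 0, "rz": 0}, {"x": 0, "y": 0, "z": 0, "rx": 0, "ry": 0, "rz": 0}]' --grip 0 --squeeze 18

```text
time_s: 22.4
ee_pos: [638.7, -202.5, 34.2]
ee_rot: [180.0, -0.1, -13.1]
force: [-1.3, -0.4, 5.3]
gripper_width: 31.5
gripper_force: 18.0
```

>>> move_arm --plan '[{"x": 0, "y": 0, "z": -5, "rx": 0, "ry": 0, "rz": 0}, {"x": 0, "y": 0, "z": -15, "rx": 0, "ry": 0, "rz": 0}, {"x": 0, "y": 0, "z": -25, "rx": 0, "ry": 0, "rz": 0}, {"x": 0, "y": 0, "z": -30, "rx": 0, "ry": 0, "rz": 0}, {"x": 0, "y": 0, "z": -25, "rx": 0, "ry": 0, "rz": 0}, {"x": 0, "y": 0, "z": -15, "rx": 0, "ry": 0, "rz": 0}, {"x": 0, "y": 0, "z": -5, "rx": 0, "ry": 0, "rz": 0}, {"x": 0, "y": 0, "z": 0, "rx": 0, "ry": 0, "rz": 0}]'

```text
time_s: 23.2
ee_pos: [638.5, -202.4, 154.4]
ee_rot: [180.0, -0.1, -13.1]
force: [-0.8, -0.4, -0.7]
gripper_width: 31.5
gripper_force: 18.0
```

```bash
python3 -c "
from h import *
go(492.5,370.4,152,-13)"
```

```text
t 23.2 pos [ 638.5 -202.4  154.4] rpy [ 1.7999e+02 -9.0000e-02 -1.3070e+01] | tool x -271.8 y -524.9 z 2.4 rz -0.001 (after move) F [-0.8 -0.4 -0.7] w 31.5
```

>>> move_arm --plan '[{"x": 0, "y": 0, "z": 0, "rx": 0, "ry": 0, "rz": -0.12}, {"x": 0, "y": 0, "z": 0, "rx": 0, "ry": 0, "rz": -0.12}, {"x": 0, "y": 0, "z": 0, "rx": 0, "ry": 0, "rz": -0.12}, {"x": -1.4, "y": -12, "z": 0, "rx": 0, "ry": 0, "rz": 0}, {"x": -3, "y": -26, "z": 0, "rx": 0, "ry": 0, "rz": 0}, {"x": -4.9, "y": -41.7, "z": 0, "rx": 0, "ry": 0, "rz": 0}, {"x": -4.9, "y": -41.7, "z": 0, "rx": 0, "ry": 0, "rz": 0}, {"x": -4.9, "y": -41.7, "z": 0, "rx": 0, "ry": 0, "rz": 0}, {"x": -4.9, "y": -41.7, "z": 0, "rx": 0, "ry": 0, "rz": 0}, {"x": -4.9, "y": -41.7, "z": 0, "rx": 0, "ry": 0, "rz": 0}]'

```text
time_s: 24.2
ee_pos: [575.5, 40.4, 152.6]
ee_rot: [-180.0, 0.1, 7.4]
force: [-0.4, 0.1, 0.0]
gripper_width: 32.0
gripper_force: 18.0
```

>>> move_arm --plan '[{"x": -4.9, "y": -41.7, "z": 0, "rx": 0, "ry": 0, "rz": 0}, {"x": -4.9, "y": -41.7, "z": 0, "rx": 0, "ry": 0, "rz": 0}, {"x": -4.9, "y": -41.7, "z": 0, "rx": 0, "ry": 0, "rz": 0}, {"x": -4.9, "y": -41.7, "z": 0, "rx": 0, "ry": 0, "rz": 0}, {"x": -4.9, "y": -41.7, "z": 0, "rx": 0, "ry": 0, "rz": 0}, {"x": -4.9, "y": -41.7, "z": 0, "rx": 0, "ry": 0, "rz": 0}, {"x": -4.9, "y": -41.7, "z": 0, "rx": 0, "ry": 0, "rz": 0}, {"x": -3, "y": -26, "z": 0, "rx": 0, "ry": 0, "rz": 0}, {"x": -1.7, "y": -15, "z": 0, "rx": 0, "ry": 0, "rz": 0}, {"x": -1, "y": -8, "z": 0, "rx": 0, "ry": 0, "rz": 0}]'

```text
time_s: 25.2
ee_pos: [491.7, 371.8, 152.6]
ee_rot: [179.9, 0.1, 7.6]
force: [0.6, -0.5, -1.5]
gripper_width: 31.6
gripper_force: 18.0
```

>>> move_arm --plan '[{"x": 0, "y": 0, "z": 0, "rx": 0, "ry": 0, "rz": 0}, {"x": 0, "y": 0, "z": 0, "rx": 0, "ry": 0, "rz": 0}]'

```text
time_s: 25.4
ee_pos: [492.9, 369.8, 153.1]
ee_rot: [179.9, 0.0, 7.5]
force: [0.3, -0.2, -1.0]
gripper_width: 31.4
gripper_force: 18.0
```

```bash
python3 w.py w8 grey_tray green_jar;python3 -c "
from h import *
go(492.5,370.4,38.5,7)"
```

```text
grey_tray 0.65 [323. 191. 223. 145.] ztop 17 rect [481.4 322.4] [201. 140.] 77.4 med [512.5 324.3]
grey_tray 0.54 [552. 241.  11.  69.] ztop 12 rect [519.7 159.6] [269.  58.] 69.0 med [481.9  62.9]
green_jar 0.84 [279. 272.  64. 106.] ztop 195 rect [499.9 371.5] [47. 30.] 19.3 med [501.4 370.5]
green_jar 0.61 [553. 242.  13.  66.] ztop 12 rect [519.6 159.7] [269.  58.] 69.0 med [481.9  63. ]
t 25.55 pos [493.2 369.7 153.4] rpy [179.98   0.     7.45] | tool x -0.6 y -0.7 z 114.9 rz 0.008 (after move) F [0.  1.2 0.5] w 31.5
```

View pics/w8.png

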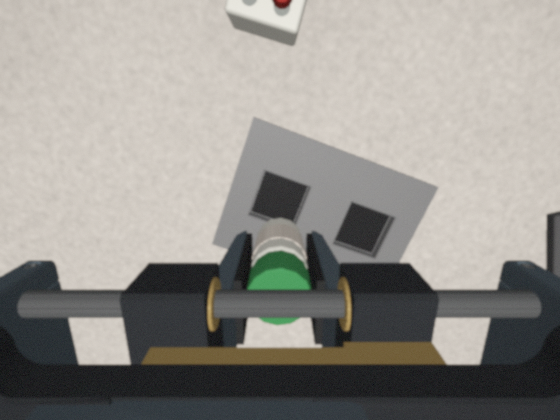

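The grey tray's far pocket is at (279,197), near pocket at (363,228). The green jar is upright in the grip, on target for the far pocket.

>>> move_arm --plan '[{"x": -1.1, "y": 0.2, "z": 8, "rx": 0, "ry": 0, "rz": 0}, {"x": 0, "y": 0, "z": 18, "rx": 0, "ry": 0, "rz": 0}, {"x": 0, "y": 0, "z": 25, "rx": 0, "ry": 0, "rz": 0}, {"x": 0, "y": 0, "z": 25, "rx": 0, "ry": 0, "rz": 0}, {"x": 0, "y": 0, "z": 18, "rx": 0, "ry": 0, "rz": 0}, {"x": 0, "y": 0, "z": 10, "rx": 0, "ry": 0, "rz": 0}, {"x": 0, "y": 0, "z": 6, "rx": 0, "ry": 0, "rz": 0}, {"x": 0, "y": 0, "z": 3, "rx": 0, "ry": 0, "rz": 0}, {"x": 0, "y": 0, "z": 0, "rx": 0, "ry": 0, "rz": 0}, {"x": 0, "y": 0, "z": 0, "rx": 0, "ry": 0, "rz": 0}]'

```text
time_s: 26.55
ee_pos: [492.2, 370.9, 41.1]
ee_rot: [-180.0, -0.1, 7.6]
force: [0.0, 0.6, -0.7]
gripper_width: 32.0
gripper_force: 18.0
```

>>> move_arm --plan '[{"x": 0, "y": 0, "z": 0.7, "rx": 0, "ry": 0, "rz": 0}, {"x": 0, "y": 0, "z": 0.5, "rx": 0, "ry": 0, "rz": 0}, {"x": 0, "y": 0, "z": 0, "rx": 0, "ry": 0, "rz": 0}, {"x": 0, "y": 0, "z": 0, "rx": 0, "ry": 0, "rz": 0}]'

```text
time_s: 26.95
ee_pos: [491.8, 370.6, 39.2]
ee_rot: [-180.0, -0.0, 7.6]
force: [0.3, 0.3, -0.3]
gripper_width: 31.6
gripper_force: 18.0
```

>>> move_arm --plan '[{"x": 0, "y": 0, "z": 0.6, "rx": 0, "ry": 0, "rz": 0}, {"x": 0, "y": 0, "z": 0.5, "rx": 0, "ry": 0, "rz": 0}, {"x": 0, "y": 0, "z": 0, "rx": 0, "ry": 0, "rz": 0}, {"x": 0, "y": 0, "z": 0, "rx": 0, "ry": 0, "rz": 0}]'

```text
time_s: 27.35
ee_pos: [491.8, 370.6, 38.2]
ee_rot: [180.0, -0.0, 7.6]
force: [-0.3, -0.2, 1.4]
gripper_width: 31.6
gripper_force: 18.0
```

>>> move_arm --plan '[{"x": 0, "y": 0, "z": 0, "rx": 0, "ry": 0, "rz": 0}, {"x": 0, "y": 0, "z": 0, "rx": 0, "ry": 0, "rz": 0}, {"x": 0, "y": 0, "z": 0, "rx": 0, "ry": 0, "rz": 0}, {"x": 0, "y": 0, "z": 0, "rx": 0, "ry": 0, "rz": 0}, {"x": 0, "y": 0, "z": -5, "rx": 0, "ry": 0, "rz": 0}, {"x": 0, "y": 0, "z": -20, "rx": 0, "ry": 0, "rz": 0}, {"x": 0, "y": 0, "z": -35, "rx": 0, "ry": 0, "rz": 0}, {"x": 0, "y": 0, "z": -40, "rx": 0, "ry": 0, "rz": 0}, {"x": 0, "y": 0, "z": -20, "rx": 0, "ry": 0, "rz": 0}, {"x": 0, "y": 0, "z": 0, "rx": 0, "ry": 0, "rz": 0}]' --grip 0.6

```text
time_s: 28.35
ee_pos: [493.6, 371.9, 162.2]
ee_rot: [-179.8, -0.4, 7.6]
force: [0.7, -0.6, -0.0]
gripper_width: 55.1
gripper_force: 0.0
```

```bash
python3 w.py w9 green_jar;python3 -c "
from h import *
go(651.5,67.5,158,7)"
```

```text
green_jar 0.86 [281. 211.  35.  56.] ztop 81 rect [491.7 370.1] [31. 30.] 49.6 med [492.3 370.5]
t 28.45 pos [491.5 370.4 158. ] rpy [180.    -0.     7.55] | tool x 118.8 y 321.3 z -0.0 rz 0.010 (after move) F [-0.3 -0.9 -0.7] w 54.7
```

>>> move_arm --plan '[{"x": 8.7, "y": 23.4, "z": 0, "rx": 0, "ry": 0, "rz": 0}, {"x": 15.6, "y": 42.2, "z": 0, "rx": 0, "ry": 0, "rz": 0}, {"x": 15.6, "y": 42.2, "z": 0, "rx": 0, "ry": 0, "rz": 0}, {"x": 15.6, "y": 42.2, "z": 0, "rx": 0, "ry": 0, "rz": 0}, {"x": 15.6, "y": 42.2, "z": 0, "rx": 0, "ry": 0, "rz": 0}, {"x": 15.6, "y": 42.2, "z": 0, "rx": 0, "ry": 0, "rz": 0}, {"x": 15.6, "y": 42.2, "z": 0, "rx": 0, "ry": 0, "rz": 0}, {"x": 10.4, "y": 28, "z": 0, "rx": 0, "ry": 0, "rz": 0}, {"x": 4.5, "y": 12.2, "z": 0, "rx": 0, "ry": 0, "rz": 0}, {"x": 1.6, "y": 4.5, "z": 0, "rx": 0, "ry": 0, "rz": 0}]'

```text
time_s: 29.45
ee_pos: [651.3, 66.8, 156.3]
ee_rot: [-180.0, 0.2, 7.5]
force: [0.2, -0.3, -0.1]
gripper_width: 54.6
gripper_force: 0.0
```

>>> move_arm --plan '[{"x": 0, "y": 0, "z": 0, "rx": 0, "ry": 0, "rz": 0}, {"x": 0, "y": 0, "z": 0, "rx": 0, "ry": 0, "rz": 0}]'

```text
time_s: 29.65
ee_pos: [650.9, 69.2, 157.7]
ee_rot: [-180.0, 0.1, 7.6]
force: [-1.3, -0.2, 1.0]
gripper_width: 54.5
gripper_force: 0.0
```

```bash
python3 w.py w10 amber_jar;python3 -c "
from h import *
go(652.5,67.5,32,7)"
```

```text
amber_jar 0.75 [283. 209.  37.  53.] ztop 77 rect [651.3  66.9] [31. 31.] 22.1 med [652.1  67.1]
t 29.75 pos [651.1  69.2 158.1] rpy [-1.7998e+02  2.0000e-02  7.6500e+00] | tool x 1.2 y 1.8 z 126.1 rz 0.011 (after move) F [0.5 0.4 0. ] w 54.4
```

View pics/w10.png

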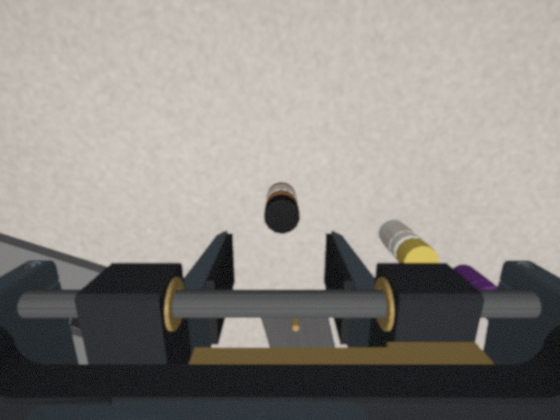

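The amber, black-capped jar is at (282,210), between the fingers; yellow at (415,245) is well clear.

>>> move_arm --plan '[{"x": 0.2, "y": 2.2, "z": 10, "rx": 0, "ry": 0, "rz": 0}, {"x": 0, "y": 0, "z": 25, "rx": 0, "ry": 0, "rz": 0}, {"x": 0, "y": 0, "z": 30, "rx": 0, "ry": 0, "rz": 0}, {"x": 0, "y": 0, "z": 30, "rx": 0, "ry": 0, "rz": 0}, {"x": 0, "y": 0, "z": 20, "rx": 0, "ry": 0, "rz": 0}, {"x": 0, "y": 0, "z": 10, "rx": 0, "ry": 0, "rz": 0}, {"x": 0, "y": 0, "z": 0, "rx": 0, "ry": 0, "rz": 0}, {"x": 0, "y": 0, "z": 0, "rx": 0, "ry": 0, "rz": 0}]'

```text
time_s: 30.55
ee_pos: [652.8, 65.7, 33.8]
ee_rot: [180.0, -0.1, 7.6]
force: [-0.2, 0.7, 0.2]
gripper_width: 54.6
gripper_force: 0.0
```

>>> move_arm --plan '[{"x": 0, "y": 0, "z": 0, "rx": 0, "ry": 0, "rz": 0}, {"x": 0, "y": 0, "z": 0, "rx": 0, "ry": 0, "rz": 0}, {"x": 0, "y": 0, "z": 0, "rx": 0, "ry": 0, "rz": 0}, {"x": 0, "y": 0, "z": 0, "rx": 0, "ry": 0, "rz": 0}, {"x": 0, "y": 0, "z": 0, "rx": 0, "ry": 0, "rz": 0}, {"x": 0, "y": 0, "z": 0, "rx": 0, "ry": 0, "rz": 0}]' --grip 0 --squeeze 18

```text
time_s: 31.15
ee_pos: [652.7, 65.6, 33.9]
ee_rot: [180.0, -0.1, 7.5]
force: [-0.6, 0.8, 5.5]
gripper_width: 31.9
gripper_force: 18.0
```

>>> move_arm --plan '[{"x": 0, "y": 0, "z": -5, "rx": 0, "ry": 0, "rz": 0}, {"x": 0, "y": 0, "z": -15, "rx": 0, "ry": 0, "rz": 0}, {"x": 0, "y": 0, "z": -25, "rx": 0, "ry": 0, "rz": 0}, {"x": 0, "y": 0, "z": -30, "rx": 0, "ry": 0, "rz": 0}, {"x": 0, "y": 0, "z": -25, "rx": 0, "ry": 0, "rz": 0}, {"x": 0, "y": 0, "z": -15, "rx": 0, "ry": 0, "rz": 0}, {"x": 0, "y": 0, "z": -5, "rx": 0, "ry": 0, "rz": 0}, {"x": 0, "y": 0, "z": 0, "rx": 0, "ry": 0, "rz": 0}]'

```text
time_s: 31.95
ee_pos: [652.2, 65.4, 153.2]
ee_rot: [180.0, -0.0, 7.6]
force: [1.1, 0.7, 0.1]
gripper_width: 31.5
gripper_force: 18.0
```

```bash
python3 -c "
from h import *
go(470.9,275.8,152,7)"
```

```text
t 31.95 pos [652.2  65.4 153.2] rpy [ 1.7999e+02 -2.0000e-02  7.5500e+00] | tool x -152.1 y -232.4 z 1.2 rz 0.010 (after move) F [1.1 0.7 0.1] w 31.5
```

>>> move_arm --plan '[{"x": -6.6, "y": -10, "z": 0, "rx": 0, "ry": 0, "rz": 0}, {"x": -14.2, "y": -21.8, "z": 0, "rx": 0, "ry": 0, "rz": 0}, {"x": -21.9, "y": -33.5, "z": 0, "rx": 0, "ry": 0, "rz": 0}, {"x": -21.9, "y": -33.5, "z": 0, "rx": 0, "ry": 0, "rz": 0}, {"x": -21.9, "y": -33.5, "z": 0, "rx": 0, "ry": 0, "rz": 0}, {"x": -21.9, "y": -33.5, "z": 0, "rx": 0, "ry": 0, "rz": 0}, {"x": -21.9, "y": -33.5, "z": 0, "rx": 0, "ry": 0, "rz": 0}, {"x": -13.1, "y": -20, "z": 0, "rx": 0, "ry": 0, "rz": 0}, {"x": -6.6, "y": -10, "z": 0, "rx": 0, "ry": 0, "rz": 0}, {"x": -2, "y": -3.1, "z": 0, "rx": 0, "ry": 0, "rz": 0}]'

```text
time_s: 32.95
ee_pos: [469.6, 276.5, 152.2]
ee_rot: [180.0, 0.1, 7.7]
force: [0.6, 0.0, -0.3]
gripper_width: 31.5
gripper_force: 18.0
```

>>> move_arm --plan '[{"x": 0, "y": 0, "z": 0, "rx": 0, "ry": 0, "rz": 0}, {"x": 0, "y": 0, "z": 0, "rx": 0, "ry": 0, "rz": 0}, {"x": 0, "y": 0, "z": 0, "rx": 0, "ry": 0, "rz": 0}]'

```text
time_s: 33.25
ee_pos: [471.7, 275.1, 152.8]
ee_rot: [180.0, -0.0, 7.5]
force: [0.2, 0.2, -0.4]
gripper_width: 31.5
gripper_force: 18.0
```

```bash
python3 w.py w11 grey_tray green_jar amber_jar;python3 -c "
from h import *
go(470.9,275.8,38.5,7)"
```

```text
grey_tray 0.71 [234. 164. 236. 172.] ztop 17 rect [481.3 323.1] [201. 141.] 77.3 med [504.5 332.6]
green_jar 0.96 [174. 179.  60.  50.] ztop 81 rect [491.6 370. ] [31. 30.] 67.1 med [492.1 369.3]
amber_jar 0.6 [279. 274.  69. 113.] ztop 195 rect [477.7 273.9] [29. 48.] 75.5 med [479.4 275.6]
amber_jar 0.48 [512. 225.  83. 121.] ztop 13 rect [471.3  18.2] [120.  81.] 20.9 med [480.4  24.7]
t 33.45 pos [471.4 275.4 153. ] rpy [179.99  -0.     7.5 ] | tool x -0.4 y -0.4 z 114.5 rz 0.009 (after move) F [ 0.5 -0.7 -0.3] w 31.8
```

>>> move_arm --plan '[{"x": -0.5, "y": -1, "z": 8, "rx": 0, "ry": 0, "rz": 0}, {"x": 0, "y": 0, "z": 18, "rx": 0, "ry": 0, "rz": 0}, {"x": 0, "y": 0, "z": 25, "rx": 0, "ry": 0, "rz": 0}, {"x": 0, "y": 0, "z": 25, "rx": 0, "ry": 0, "rz": 0}, {"x": 0, "y": 0, "z": 18, "rx": 0, "ry": 0, "rz": 0}, {"x": 0, "y": 0, "z": 10, "rx": 0, "ry": 0, "rz": 0}, {"x": 0, "y": 0, "z": 6, "rx": 0, "ry": 0, "rz": 0}, {"x": 0, "y": 0, "z": 3, "rx": 0, "ry": 0, "rz": 0}, {"x": 0, "y": 0, "z": 0, "rx": 0, "ry": 0, "rz": 0}, {"x": 0, "y": 0, "z": 0, "rx": 0, "ry": 0, "rz": 0}]'

```text
time_s: 34.45
ee_pos: [470.9, 277.1, 40.7]
ee_rot: [-180.0, -0.1, 7.6]
force: [0.2, -1.0, -0.4]
gripper_width: 31.7
gripper_force: 18.0
```

>>> move_arm --plan '[{"x": 0, "y": 0, "z": 0.7, "rx": 0, "ry": 0, "rz": 0}, {"x": 0, "y": 0, "z": 0.5, "rx": 0, "ry": 0, "rz": 0}, {"x": 0, "y": 0, "z": 0, "rx": 0, "ry": 0, "rz": 0}, {"x": 0, "y": 0, "z": 0, "rx": 0, "ry": 0, "rz": 0}]'

```text
time_s: 34.85
ee_pos: [470.4, 276.8, 38.9]
ee_rot: [180.0, -0.0, 7.6]
force: [0.7, -0.5, -1.0]
gripper_width: 32.1
gripper_force: 18.0
```

>>> move_arm --plan '[{"x": 0, "y": 0, "z": 0.6, "rx": 0, "ry": 0, "rz": 0}, {"x": 0, "y": 0, "z": 0.5, "rx": 0, "ry": 0, "rz": 0}, {"x": 0, "y": 0, "z": 0, "rx": 0, "ry": 0, "rz": 0}, {"x": 0, "y": 0, "z": 0, "rx": 0, "ry": 0, "rz": 0}]'

```text
time_s: 35.25
ee_pos: [470.4, 276.9, 37.9]
ee_rot: [180.0, -0.0, 7.6]
force: [-1.7, -1.0, 2.8]
gripper_width: 31.5
gripper_force: 18.0
```

>>> move_arm --plan '[{"x": 0, "y": 0, "z": 0, "rx": 0, "ry": 0, "rz": 0}, {"x": 0, "y": 0, "z": 0, "rx": 0, "ry": 0, "rz": 0}, {"x": 0, "y": 0, "z": 0, "rx": 0, "ry": 0, "rz": 0}, {"x": 0, "y": 0, "z": 0, "rx": 0, "ry": 0, "rz": 0}, {"x": 0, "y": 0, "z": -5, "rx": 0, "ry": 0, "rz": 0}, {"x": 0, "y": 0, "z": -20, "rx": 0, "ry": 0, "rz": 0}, {"x": 0, "y": 0, "z": -35, "rx": 0, "ry": 0, "rz": 0}, {"x": 0, "y": 0, "z": -40, "rx": 0, "ry": 0, "rz": 0}, {"x": 0, "y": 0, "z": -20, "rx": 0, "ry": 0, "rz": 0}, {"x": 0, "y": 0, "z": 0, "rx": 0, "ry": 0, "rz": 0}]' --grip 0.6

```text
time_s: 36.25
ee_pos: [472.3, 278.0, 161.5]
ee_rot: [-179.8, -0.4, 7.6]
force: [-0.1, 0.3, -0.5]
gripper_width: 55.0
gripper_force: 0.0
```

>>> move_arm --plan '[{"x": 0, "y": 20, "z": -10, "rx": 0, "ry": 0, "rz": 0}, {"x": 0, "y": 40, "z": -10, "rx": 0, "ry": 0, "rz": 0}, {"x": 0, "y": 40, "z": -10, "rx": 0, "ry": 0, "rz": 0}, {"x": 0, "y": 40, "z": -10, "rx": 0, "ry": 0, "rz": 0}, {"x": 0, "y": 20, "z": 0, "rx": 0, "ry": 0, "rz": 0}, {"x": 0, "y": 0, "z": 0, "rx": 0, "ry": 0, "rz": 0}, {"x": 0, "y": 0, "z": 0, "rx": 0, "ry": 0, "rz": 0}]'

```text
time_s: 36.95
ee_pos: [490.8, 118.2, 196.8]
ee_rot: [-180.0, 0.1, 7.5]
force: [-0.6, -0.7, 0.4]
gripper_width: 54.6
gripper_force: 0.0
```

Run:
```python
from h import *
f=grab_frame("top"); C=cloud(f)
for n in "plate red_jar green_jar amber_jar yellow_jar tube_rack tip_box".split():
    for m in masks_of("top",n)[:3]:
        p=C[m["pixels"]&(f["z_map"]>0)]
        if m["p"]<.4 or not len(p): continue
        zt=np.percentile(p[:,2],95); tp=p[p[:,2]>zt-6]; r=cv2.minAreaRect(tp[:,:2].astype(np.float32))
        print(n,round(m["p"],2),"ztop",round(zt),np.round(r[0],1),np.round(r[1]),round(r[2],1))
im=cv2.cvtColor(f["img"],cv2.COLOR_RGB2BGR)[110:290,90:490]
cv2.imwrite("pics/final.png",cv2.resize(im,None,fx=2,fy=2,interpolation=cv2.INTER_CUBIC))
```

```text
plate 0.81 ztop 45 [ 482.8 -359. ] [40. 21.] 12.5
red_jar 0.5 ztop 84 [ 463.1 -263.2] [29. 27.] 88.7
green_jar 0.66 ztop 79 [ 704.5 -251.4] [30. 29.] 42.9
green_jar 0.61 ztop 79 [ 579.7 -157.3] [31. 30.] 32.3
green_jar 0.49 ztop 83 [489.4 370.1] [31. 27.] 88.6
amber_jar 0.56 ztop 45 [ 482.8 -359. ] [40. 21.] 12.5
yellow_jar 0.69 ztop 79 [622.6 -62.9] [28. 28.] 87.9
tube_rack 0.84 ztop 86 [695.7 396.6] [42. 94.] 80.8
tube_rack 0.73 ztop 20 [479.5 323.7] [201. 139.] 77.3
tip_box 0.83 ztop 57 [ 691.2 -397.3] [ 83. 116.] 88.0
```

View pics/final.png

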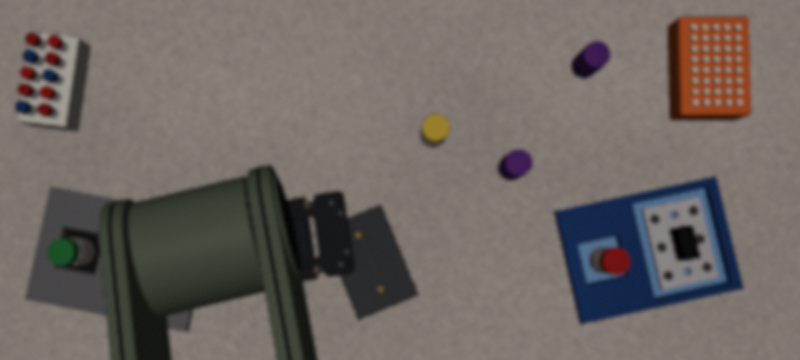

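The red jar at (612,262), the plate at (683,242) and the green jar at (65,250) sit in their pockets, and the bystanders have not moved. The arm hides the amber jar, so I'll check it from the side.

Run:
```python
from h import *
f=grab_frame("side"); C=cloud(f)
for n in("amber_jar","green_jar"):
    for m in masks_of("side",n)[:3]:
        p=C[m["pixels"]&(f["z_map"]>0)]; zt=np.percentile(p[:,2],95); tp=p[p[:,2]>zt-6]
        r=cv2.minAreaRect(tp[:,:2].astype(np.float32)); print(n,round(m["p"],2),m["box"],"ztop",round(zt),np.round(r[0],1),np.round(r[1]))
im=cv2.cvtColor(f["img"],cv2.COLOR_RGB2BGR)[250:420,200:400]
cv2.imwrite("pics/side_f.png",cv2.resize(im,None,fx=3,fy=3))
```

```text
amber_jar 0.64 [307.1, 317.7, 17.5, 31.8] ztop 80 [468.  279.5] [29. 28.]
green_jar 0.83 [257.6, 133.2, 11.2, 21.7] ztop 75 [ 704.8 -249.2] [23. 26.]
green_jar 0.68 [292.1, 164.3, 11.8, 26.8] ztop 76 [ 585.6 -154.7] [23. 32.]
green_jar 0.6 [287.8, 358.6, 18.2, 31.2] ztop 81 [490.8 371.5] [31. 30.]
```

View pics/side_f.png

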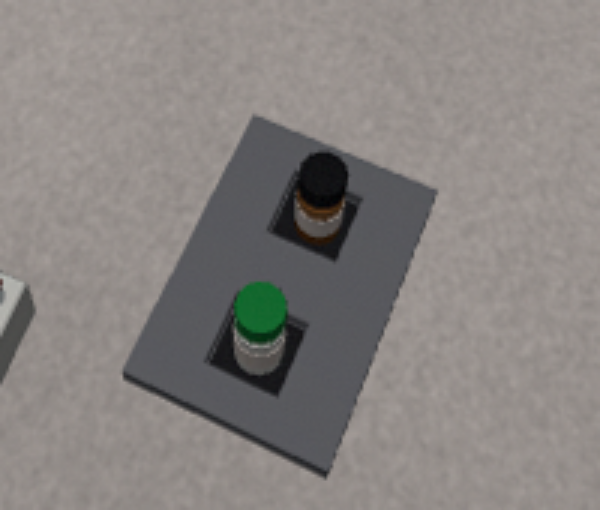

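Both jars stand upright in the grey tray's pockets, amber at (322,200) and green at (260,330). Handing in.

```bash
python3 -c "
from workcell import *
print(job_done())"
```

```text
the job is handed in; nothing more can be done
None
```

Both kits are made up and handed in at about 37 s: the plate and red jar are in the blue tray, the green and amber jars are in the grey tray, and the camera checks before hand-in showed each one upright or flat in its pocket.

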